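# Hang the kitchen timer on the stick-on hook inside the spice drawer

## Task

Hang the kitchen timer on the stick-on hook on the inside of the open spice drawer's front, its hanging channel slid all the way down over the hook and the timer let go, then push the drawer shut with the timer hanging in it. The hook was stuck on by hand and is a little off its intended place, so feel for it gently: more than about 12 N on it peels it off, so neither press hard nor let the timer drop onto it. Do not knock the drawer or the cabinet frame while reaching in, and leave the other things on the counter alone.

Things in the scene. Friction and masses are not known exactly. Their poses are not given: they have to be found in the camera images.
- timer_center (a point): Kitchen timer, white plastic box standing upright, 50 mm wide (y), 34 deep (x), 86 high (z), 0.1-0.2 kg. Point: its centre, 43 mm above its underside; +x out of the display. Grip it from above across the 50 mm width, high up. Its back (x=-17 mm) has a hanging channel, open to the back and underside: y -7.5..7.5 mm, x -17..-5 mm, from the underside up to a closed top 31 mm above the centre.
- timer_bar (a point): Middle of the lower edge of the cross-bar in the timer's hanging channel: 9 mm above and 15.5 mm behind the timer's centre, axes as the timer. The bar is 3 mm thick (x), spans the channel at its open back and is 22 mm high (upwards from here). This edge is what rests on the hook.
- wall_hook: Stick-on steel hook inside the drawer front, moving with it. The pose is only its INTENDED place, on the inner face of the front 145 mm above the counter; x points square into the drawer, z up. The real hook was stuck on by hand, shifted from here by up to 16 mm either way along y and 8 mm along z (not in x, not turned); this shift is not measured. It bends down 1 mm per 4 N, peels off at 12 N.
- hook_seat (a point): The hook's seat, at its INTENDED place (same unmeasured shift as wall_hook): middle of the 8.5 mm gap between the hook's base plate (28 mm wide, 4.5 mm thick, 40 mm down to 18 mm up) and its upturned lip, on top of the 10 mm wide, 5 mm thick arm; 8.5 mm from the drawer front. Axes as wall_hook. Hung up, the timer's bar rests here, display into the drawer (timer x along this x).
- hook_lip (a point): Top of the hook's lip, at its INTENDED place (same unmeasured shift): 14 mm above the seat, 14.5 mm from the drawer front. The lip is 10 mm wide (y), 3 mm thick (x). It goes up the timer's channel in front of the bar with 2.5 mm of play either side; if further off sideways, the timer's underside lands on the lip's top, 66 mm above the timer's seated height.
- drawer (a joint): How far the spice drawer is pulled out (m): 0 is shut, about 0.115 to 0.155 at the start. It slides towards the cabinet's -x and runs with about 3 N of friction.
- drawer_box: Drawer front and box. Origin on the inner face of the front, mid-width, at counter height; x into the drawer, z up. Front 210 mm wide, 16 mm thick (x -16..0), top 185 mm above the counter. Sides: inner faces at y +-84 mm, tops 170 mm up. Floor 22 mm up. Bar handle 110 mm long, 35 to 41 mm out from the outer face, 110 mm up. Spice jars in the rear from x = 114 mm on, 117 mm up.
- carcass: The cabinet the drawer slides into, 210 mm wide, 270 mm deep, its top 210 mm above the counter. Origin: middle of the lower edge of its open face; x points into the cabinet. The opening to reach through lies between the drawer front, the two drawer sides and this face.
- oil_bottle: Twist-cap glass bottle, 64 mm across, 210 mm tall; leave it alone. Origin under its centre.
- spoon_rest: White porcelain spoon rest, a dish 110 mm across and 18 mm high with a 30 mm wide tail along its -x, 190 mm long in all; leave it alone. Origin under the dish.
- fish_turner: Stainless fish turner lying flat along its x, about 310 mm long, 80 mm wide at the blade; leave it alone. Origin at its middle, underneath.
Things that resemble listed ones, but are neither listed nor needed, are in the scene too. Of the things like the part that bears timer_center, leave any that is green or turquoise; of the rest the smaller one is meant.

How it is judged:
By the outcome, as a careful person would: the job done as asked, in the order asked, and still so for the second after the job is handed in, with the robot touching nothing.
It also fails if it takes over 72 s, if anything falls off the work surface, if the arm or the gripper's body presses on something with over 40 N, if the wrist force passes 120 N, or if a joint passes its speed limit or range.

## Robot

A 7-joint arm with a two-finger parallel gripper is mounted at the origin on the work surface. World frame = base frame: x ahead of the robot, y to its left, z up, the work surface at z = 0. Lengths are in m, angles in rad, forces in N, time in s.
With the tool pointing down it reaches from about 0.425 to 0.825 m from the base axis. Payload 3.6 kg.
Tool frame: the origin (TCP) lies on the centre line of the jaws, within the pads' length; the fingertips stand 8 mm ahead of it and the grasp point (between the pads) lies 11 mm behind it; z points along the fingers, y is the line along which they close (so a half turn about z gives the same grasp; the last joint's range is limited). The gripper opens to 85 mm and grips with 20 to 120 N. Pads are 22 mm wide; open, the fingers measure 114 mm over their backs; the gripper's body (76 mm by 85 mm) begins 54 mm behind the grasp point. The pads swing forward as they close: fully open they stand 13 mm farther back than shut.
Start: joints at [-1.319, 0.615, -0.013, 1.423, 0.008, 1.103, -0.04], TCP at [0.179, 0.625, 0.201] pointing down, gripper open.
Joint ranges: [-3.12, 3.12], [-0.3, 2.06], [-1.34, 1.32], [0.26, 2.42], [-1.36, 4.5], [0.01, 1.98], [-2.84, 2.84]. Speed limits (rad/s): [2.79, 2.79, 3.14, 3.14, 3.14, 3.14, 3.14].

## Interface

Orientations are given as a 3x3 rotation matrix whose columns are the frame's x, y, z axes.
In Python, from rig import env gives the robot as it stands.
- The arm moves only by the tool jog_arm, never from a script. Its argument "targets" is a list of rows, each an object with "linear": the shift along the tool's x, y, z in m, a list of three; "roll": the turn about the tool's z in degrees. In form: [{"linear": [dx, dy, dz], "roll": roll}, ...]. A call has exactly 8 rows; each row is the pose to reach, as a shift and turn from the pose commanded when the call began, along the tool's axes at that moment; what a row does not reach only later rows make up. A row lasts 1/10 s, in which the tool goes at most 50 mm and 8.59 degrees, less where a joint would pass 70% of its speed; a pose out of reach is approached as far as the arm can. A call with a gripper value outside its range is refused whole. "hand" is the opening, from -1 (shut) to 1 (fully open), set as the call begins (left out, the last holds). The fingers move at their own pace and stop on an object; "newtons" is the grip in N (left out, the last holds). Time passes only in rows, so rows that repeat a pose let the fingers close, or fill a call up. It gives the time, the measured TCP pose, the force, the opening and the grip force at its end, in the units of the state.
- env.state(): the state, without advancing time (a new reading comes with each control period).
- env.get_image(name): name is "scene" or "top" or "wrist"; returns a dict with "color" (480x640x3 uint8, red, green, blue), "z_map" (480x640 float32, m along the optical axis (not along the pixel's ray), 0 where there is no reading), "K" (3x3 intrinsics, pixels), "pose" (4x4, takes a point from camera to world coordinates). Camera axes: x right, y up, looking along -z (the intrinsics and any distortion apply to the point x, -y, -z); pixel columns grow to the right and rows downward; lengths in m; the calibration is good to about 2 mm. The wrist camera is an equidistant fisheye: a pixel r from the principal point sees the ray r / f radians off the axis. A picture is of the moment at which its call begins.
- env.finish_job(): hands the job in; it is judged then, once.
The state is a dict: "time": time; "joint_pos": joint angles; "joint_velocities": joint speeds; "joint_torque": joint torques, N m; "position": TCP position; "ee_rot": TCP orientation; "ft_force": force on the tool from outside, world axes, zero at the start; "ft_torque": the same for the moment, N m; "width": finger opening in m; "grip_force": force on a finger pad.
Only numpy, scipy, OpenCV 4.12 (cv2) and the standard library are available. Lean on these libraries where they do the work, as an engineer would, in place of code of your own. Each camera call takes 0.05 s, during which the arm holds its last target. There are 200 camera calls.

## Working session

There is one attempt and no reset: what is moved stays moved. The work goes in short steps, Python scripts to look and compute and a tool call to move; the robot and the scene stay as the last step left them, time stands still between calls to the robot, and variables do not carry over. Pictures are saved under pics/ and viewed, at most 11 in all, crops included, and the job is handed in when it is done.

Besides the shell and the picture viewer there is one more tool, called after "Call:" as name(argument=value, ...), one argument or row to a line, values as JSON. jog_arm: Moves the arm, as the interface text tells. Its arguments: {"type":"object","properties":{"targets":{"type":"array"},"hand":{"type":"number"},"newtons":{"type":"number"}},"required":["targets"]}

```bash
ls; mkdir -p pics; python3 - <<'E'
from rig import env
import cv2, pickle
s=env.state(); print({k:s[k] for k in ('time','position','ee_rot','width','ft_force')})
d={}
for n in('scene','top'):
    d[n]=env.get_image(n); cv2.imwrite(f'pics/{n}0.png',d[n]['color'][:,:,::-1]); print(n,d[n]['K'],d[n]['pose'])
pickle.dump(d,open('d0.pkl','wb'))
E
```

```text
pics
{'time': 0.0, 'position': array([0.17862637, 0.62408619, 0.19961435]), 'ee_rot': array([[-9.61410004e-01,  2.75118698e-01, -7.11795994e-04],
       [ 2.75119618e-01,  9.61406672e-01, -2.53112773e-03],
       [-1.20351465e-05, -2.62928056e-03, -9.99996543e-01]]), 'width': 0.08506468052517735, 'ft_force': array([-0.88071918,  0.28769966,  0.07097191])}
scene [[596.89209017   0.         319.28299589]
 [  0.         596.89209017 244.38852996]
 [  0.           0.           1.        ]] [[-0.26565332 -0.83096935  0.48879266  1.1861121 ]
 [ 0.96400457 -0.2231176   0.14461577  0.17388378]
 [-0.01111303  0.50961601  0.86033018  1.26360484]
 [ 0.          0.          0.          1.        ]]
top [[448.42574277   0.         319.39134656]
 [  0.         448.42574277 234.30202478]
 [  0.           0.           1.        ]] [[ 0.00748277  0.99854515 -0.05340035  0.47373745]
 [-0.99984854  0.00663205 -0.01609051 -0.03099989]
 [-0.01571294  0.05351266  0.99844354  1.19702433]
 [ 0.          0.          0.          1.        ]]
```

View pics/scene0.png

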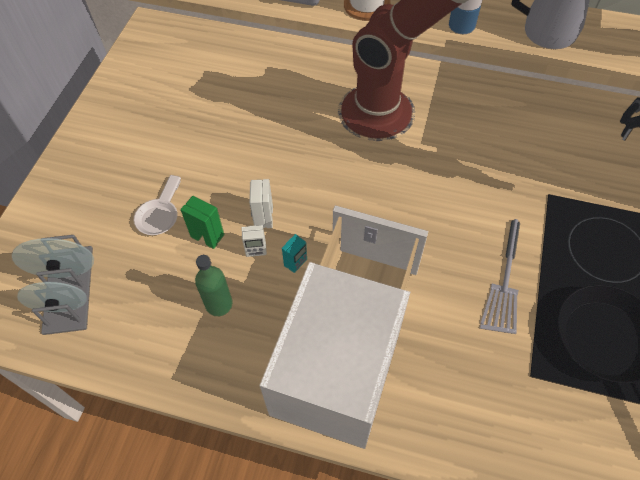

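View pics/top0.png

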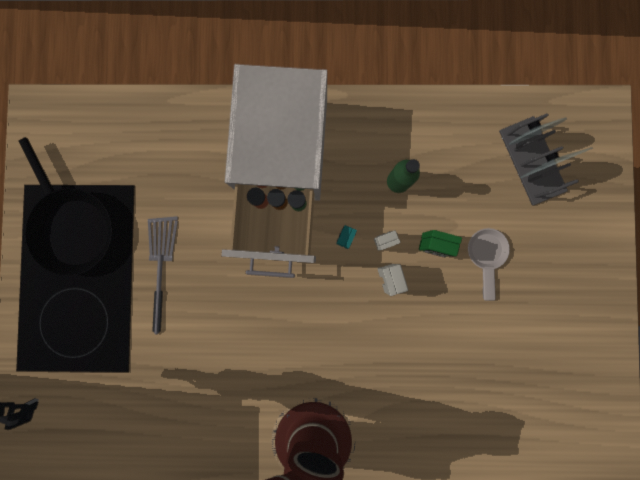

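The white candidates are the display timer (scene 254,241; top 387,241) and the larger white box (scene 261,204; top 393,280). Green (204,222) and turquoise (294,253) are excluded. The smaller white one is meant. Next I'll measure it and take a close crop.

```bash
cat > h.py <<'E'
import numpy as np, cv2
def cloud(im):
    K,z=im['K'],im['z_map']; v,u=np.mgrid[:480,:640]
    p=np.stack([(u-K[0,2])/K[0,0]*z,-(v-K[1,2])/K[1,1]*z,-z],-1)
    return p@im['pose'][:3,:3].T+im['pose'][:3,3]
def top(P,m):  # min-area rect of points in mask
    q=P[m][:,:2].astype(np.float32); (c,s,a)=cv2.minAreaRect(q*1000); return np.round(c,1),np.round(s,1),round(a,1),m.sum(),np.median(P[m][:,2]).round(4)
E
python3 - <<'E'
import pickle; from h import *
d=pickle.load(open('d0.pkl','rb'))
for n,bx in (('top',[('timer',370,225,405,255),('big',375,260,412,300)]),('scene',[('timer',236,222,272,262),('big',244,175,280,232)])):
    P=cloud(d[n])
    for nm,a,b,c,e in bx:
        w=np.zeros((480,640),bool); w[b:e,a:c]=1
        zs=P[...,2][w]; zt=np.percentile(zs,97); print(n,nm,'zmax',zt,top(P,w&(abs(P[...,2]-zt)<.008)))
    np.set_printoptions(precision=3,suppress=True)
P=cloud(d['top'])
for uv in [(222,253),(314,259),(268,254),(278,251),(230,187),(322,187),(235,66),(327,70),(275,150),(237,220),(310,220)]: print(uv,P[uv[1],uv[0]])
P=cloud(d['scene'])
print('scene')
for uv in [(370,235),(365,228),(377,230),(365,241),(375,243),(337,211),(424,233),(350,225),(395,240),(310,269),(407,290)]: print(uv,P[uv[1],uv[0]])
c=d['scene']['color'][165:275,180:440,::-1]; cv2.imwrite('pics/crop0.png',cv2.resize(c,None,fx=3,fy=3,interpolation=cv2.INTER_CUBIC))
E
```

```text
top timer zmax 0.08765433133993035 (array([ 521. , -183.8]), array([33.9, 50.1]), 21.0, np.int64(274), np.float64(0.0844))
top big zmax 0.1176712114103576 (array([ 423.7, -196. ]), array([67.5, 46.1]), 16.7, np.int64(528), np.float64(0.1149))
scene timer zmax 0.08647722042846968 (array([ 523.5, -184.4]), array([37.8, 49.1]), 22.7, np.int64(278), np.float64(0.0839))
scene big zmax 0.11663522502017878 (array([ 427.2, -196.3]), array([72.1, 45.7]), 16.8, np.int64(449), np.float64(0.114))
(222, 253) [0.484 0.206 0.182]
(314, 259) [ 0.472 -0.002  0.148]
(268, 254) [0.483 0.101 0.184]
(278, 251) [0.49  0.083 0.147]
(230, 187) [0.664 0.23  0.001]
(322, 187) [ 0.665 -0.018  0.   ]
(235, 66) [0.906 0.178 0.209]
(327, 70) [ 1.308 -0.028 -0.752]
(275, 150) [0.714 0.085 0.21 ]
(237, 220) [0.563 0.182 0.137]
(310, 220) [0.562 0.007 0.167]
scene
(370, 235) [0.504 0.088 0.153]
(365, 228) [0.493 0.074 0.16 ]
(377, 230) [0.493 0.1   0.162]
(365, 241) [0.486 0.076 0.094]
(375, 243) [0.493 0.1   0.107]
(337, 211) [0.48  0.007 0.182]
(424, 233) [0.485 0.2   0.179]
(350, 225) [0.485 0.039 0.146]
(395, 240) [0.493 0.142 0.138]
(310, 269) [ 0.646 -0.006  0.208]
(407, 290) [0.535 0.194 0.001]
```

View pics/crop0.png

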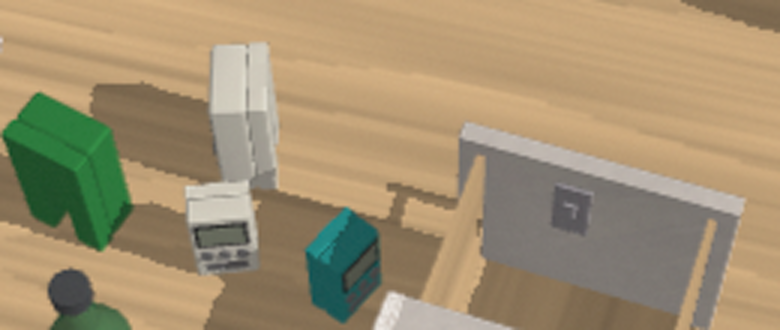

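The crop confirms it. The smaller white timer (crop 222,228) has its display towards +x, and the big white one is taller (117 mm). The hook plate shows at crop (572,210). Next I'll fit the drawer front and the hook.

```bash
cat > fit.py <<'E'
from h import *
import sys
np.set_printoptions(precision=4,suppress=True)
def front(P):
    m=(P[...,0]>.46)&(P[...,0]<.52)&(P[...,1]>.0)&(P[...,1]<.2)
    t=m&(abs(P[...,2]-.184)<.006)
    print('front top',top(P,t))
    # cabinet top
    c=(abs(P[...,2]-.21)<.008)&(P[...,0]>.55)&(P[...,1]>-.1)&(P[...,1]<.3); print('carcass top',top(P,c))
    s=(abs(P[...,2]-.167)<.006)&(P[...,0]>.5)&(P[...,0]<.66)&(P[...,1]>-.02)&(P[...,1]<.22)
    for nm,k in(('R',P[...,1]<.09),('L',P[...,1]>.09)):
        if (s&k).sum()>5: print('side',nm,top(P,s&k))
def inner(P):
    m=(P[...,0]>.47)&(P[...,0]<.52)&(P[...,1]>.02)&(P[...,1]<.17)&(P[...,2]>.05)&(P[...,2]<.175)
    m2=m&(abs(P[...,1]-.087)>.03); q=P[m2]
    for _ in range(5):
        c=q.mean(0); n=np.linalg.svd(q-c,full_matrices=False)[2][2]; n*=np.sign(n[0]); r=(q-c)@n; q=q[abs(r)<.003]
    print('plane',c,n,'yaw',np.degrees(np.arctan2(n[1],n[0])),len(q))
    return c,n,m
E
python3 - <<'E'
import pickle; from fit import *
d=pickle.load(open('d0.pkl','rb'))
P=cloud(d['top']); front(P)
P=cloud(d['scene']); front(P); c,n,m=inner(P)
r=(P-c)@n
h=m&(r>.0025)&(abs(P[...,1]-.087)<.03)
for v,u in np.argwhere(h): print((u,v),P[v,u],'%.4f'%r[v,u], end=' ; ')
E
```

```text
front top (array([478.3, 100.2]), array([198.4,  16. ]), 86.3, np.int64(624), np.float64(0.1838))
carcass top (array([769.8,  84.7]), array([210.5, 271.1]), 86.4, np.int64(11105), np.float64(0.2088))
side R (array([573.5,   7.9]), array([ 19.1, 144.4]), 80.9, np.int64(167), np.float64(0.1688))
side L (array([573.2, 189. ]), array([ 18.6, 145.5]), 87.4, np.int64(217), np.float64(0.168))
front top (array([481.1, 100. ]), array([200.6,  22.3]), 86.7, np.int64(670), np.float64(0.1829))
carcass top (array([771.3,  83.4]), array([210.9, 273.2]), 86.4, np.int64(15164), np.float64(0.2084))
side R (array([556. ,  10.3]), array([  7.5, 111.7]), 86.7, np.int64(149), np.float64(0.1677))
side L (array([575.5, 184.7]), array([150.2,  17.3]), 2.5, np.int64(152), np.float64(0.1681))
plane [0.4884 0.101  0.1152] [ 0.998  -0.0628  0.002 ] yaw -3.598339473709932 1095
(np.int64(361), np.int64(222)) [0.4895 0.0631 0.1744] 0.0035 ; (np.int64(360), np.int64(223)) [0.4892 0.0611 0.1692] 0.0034 ; (np.int64(364), np.int64(226)) [0.4895 0.0705 0.1613] 0.0030 ; (np.int64(365), np.int64(226)) [0.4897 0.0727 0.16
[... 11030 characters left out ...]
.0033 ; (np.int64(366), np.int64(245)) [0.4918 0.0798 0.0875] 0.0046 ; (np.int64(372), np.int64(245)) [0.4912 0.0934 0.0926] 0.0032 ; (np.int64(368), np.int64(246)) [0.49   0.0844 0.0821] 0.0026 ; (np.int64(375), np.int64(246)) [0.4922 0.1006 0.0928] 0.0037 ; (np.int64(370), np.int64(249)) [0.4908 0.0899 0.0722] 0.0030 ; (np.int64(360), np.int64(250)) [0.489  0.0667 0.0542] 0.0026 ; (np.int64(374), np.int64(250)) [0.4912 0.0994 0.0726] 0.0028 ; (np.int64(377), np.int64(250)) [0.4918 0.1063 0.0765] 0.0029 ; (np.int64(375), np.int64(251)) [0.492  0.1021 0.0704] 0.0034 ; (np.int64(366), np.int64(253)) [0.4912 0.0818 0.0507] 0.0038 ; (np.int64(377), np.int64(253)) [0.4923 0.1074 0.064 ] 0.0033 ;
```

```bash
cat >> h.py <<'E'
def rows(s,pts,R=None):
    R=s['ee_rot'] if R is None else R
    for p in pts: print('tool shift',np.round(R.T@(np.array(p)-s['position']),4))
E
python3 - <<'E'
from rig import env; from h import *; import pickle
s=env.state(); rows(s,[(.3,.5,.33),(.47,.28,.33),(.522,-.184,.33)])
P=cloud(pickle.load(open('d0.pkl','rb'))['top'])
for n,(a,b,c,e) in dict(green=(415,222,468,262),turq=(333,222,358,252),big=(375,260,412,300)).items():
    w=np.zeros((480,640),bool); w[b:e,a:c]=1; w&=P[...,2]>.03; q=P[w]; print(n,q.min(0).round(3),q.max(0).round(3))
E
```

```text
tool shift [-0.1508 -0.0863 -0.13  ]
tool shift [-0.3748 -0.251  -0.1297]
tool shift [-0.5525 -0.6828 -0.1287]
green [ 0.474 -0.353  0.03 ] [ 0.545 -0.031  1.197]
turq [ 0.474 -0.104  0.034] [ 0.557 -0.031  1.197]
big [ 0.386 -0.225  0.031] [ 0.474 -0.031  1.197]
```

Call:
jog_arm(
  targets=[
    {"linear": [-0.02,-0.01,-0.05],"roll": 0},
    {"linear": [-0.05,-0.03,-0.09],"roll": 0},
    {"linear": [-0.08,-0.05,-0.12],"roll": -5},
    {"linear": [-0.12,-0.07,-0.13],"roll": -10},
    {"linear": [-0.15,-0.09,-0.13],"roll": -15},
    {"linear": [-0.19,-0.12,-0.13],"roll": -20},
    {"linear": [-0.23,-0.15,-0.13],"roll": -25},
    {"linear": [-0.27,-0.18,-0.13],"roll": -30},
  ],
  hand=0.65,
)

```text
time: 0.9
position: [0.3896, 0.3756, 0.3304]
ee_rot: [[-0.969, -0.246, -0.0], [-0.246, 0.969, -0.001], [0.001, -0.001, -1.0]]
ft_force: [0.6, -0.1, -0.3]
width: 0.0703
grip_force: 0.0
```

```bash
python3 - <<'E'
from rig import env; from h import *
s=env.state(); print(s['time'],s['position'],s['joint_pos'],s['width'])
rows(s,[(.47,.28,.33),(.5,.1,.33),(.522,-.184,.30)])
print(np.degrees(np.arctan2(-s['ee_rot'][0,1],s['ee_rot'][1,1])))
E
```

```text
0.9 [0.38961862 0.37560239 0.33042542] [-0.75962259  0.34315278 -0.06978832  1.51909913  0.02461039  1.28101764
  0.9871622 ] 0.07034975099424802
tool shift [-0.0544 -0.1125  0.0005]
tool shift [-0.0391 -0.2943  0.0006]
tool shift [ 0.0095 -0.575   0.0307]
14.253647659195895
```

Call:
jog_arm(
  targets=[
    {"linear": [-0.025,-0.04,0],"roll": 0},
    {"linear": [-0.05,-0.085,0],"roll": -1},
    {"linear": [-0.055,-0.13,0],"roll": -2},
    {"linear": [-0.05,-0.175,0],"roll": -3},
    {"linear": [-0.045,-0.22,0],"roll": -4},
    {"linear": [-0.04,-0.265,0],"roll": -5},
    {"linear": [-0.03,-0.31,0],"roll": -6},
    {"linear": [-0.02,-0.355,0],"roll": -7},
  ],
)

```text
time: 1.7
position: [0.4939, 0.0361, 0.3304]
ee_rot: [[-0.933, -0.36, -0.001], [-0.36, 0.933, -0.0], [0.001, 0.0, -1.0]]
ft_force: [1.0, -0.4, 0.5]
width: 0.0702
grip_force: 0.0
```

```bash
python3 - <<'E'
from rig import env; from h import *
s=env.state(); print(s['joint_pos'])
rows(s,[(.51,-.14,.28),(.522,-.184,.25)])
print(np.degrees(np.arctan2(-s['ee_rot'][0,1],s['ee_rot'][1,1])))
E
```

```text
[-0.15440974  0.26204882  0.04979235  1.63816512 -0.01356741  1.24257437
  1.83665067]
tool shift [ 0.0482 -0.1701  0.0504]
tool shift [ 0.0528 -0.2155  0.0804]
21.072469481835245
```

Call:
jog_arm(
  targets=[
    {"linear": [0.012,-0.045,0],"roll": -1},
    {"linear": [0.024,-0.09,0.01],"roll": -1},
    {"linear": [0.035,-0.135,0.03],"roll": -1},
    {"linear": [0.045,-0.175,0.05],"roll": -1},
    {"linear": [0.053,-0.215,0.08],"roll": -1},
    {"linear": [0.053,-0.215,0.11],"roll": -1},
    {"linear": [0.053,-0.215,0.13],"roll": -1},
    {"linear": [0.053,-0.215,0.13],"roll": -1},
  ],
)

```text
time: 2.5
position: [0.5193, -0.181, 0.1973]
ee_rot: [[-0.927, -0.374, -0.008], [-0.374, 0.927, 0.003], [0.007, 0.006, -1.0]]
ft_force: [-0.4, 0.0, 0.3]
width: 0.0703
grip_force: 0.0
```

```bash
cat >> h.py <<'E'
def wcloud(im):
    K,z=im['K'],im['z_map']; v,u=np.mgrid[:480,:640]
    a=(u-K[0,2])/K[0,0]; b=(v-K[1,2])/K[1,1]; t=np.hypot(a,b); k=np.where(t>1e-9,np.tan(np.minimum(t,1.5))/np.maximum(t,1e-9),1)
    p=np.stack([a*k*z,-b*k*z,-z],-1); p[z<=0]=np.nan
    return p@im['pose'][:3,:3].T+im['pose'][:3,3]
E
python3 - <<'E'
from rig import env; from h import *; import pickle
s=env.state(); print(s['position'])
im=env.get_image('wrist'); pickle.dump(im,open('w1.pkl','wb')); cv2.imwrite('pics/w1.png',im['color'][:,:,::-1]); P=wcloud(im)
m=(abs(P[...,0]-.522)<.045)&(abs(P[...,1]+.184)<.04)&(abs(P[...,2]-.085)<.008); print(top(P,m)); vv,uu=np.argwhere(m).mean(0); print(uu,vv)
print('near pts >60mm high'); 
for n,(x,y) in dict(green=(.51,-.30),turq=(.525,-.085),big=(.424,-.196)).items():
    k=(abs(P[...,0]-x)<.05)&(abs(P[...,1]-y)<.045)&(P[...,2]>.04)&(P[...,2]<.13); q=P[k]; print(n,len(q),q.min(0),q.max(0)) if len(q) else 0
E
```

```text
[ 0.51930361 -0.18104501  0.1972983 ]
(array([ 522. , -185.3]), array([34.3, 50.7]), 22.6, np.int64(2673), np.float64(0.0872))
313.39655817433595 226.8526000748223
near pts >60mm high
green 8441 [ 0.48030376 -0.34497464  0.04011164] [ 0.54670861 -0.27427899  0.12746085]
turq 2777 [ 0.50069155 -0.10705129  0.0400598 ] [ 0.55546966 -0.05841951  0.08937752]
big 6517 [ 0.3872546  -0.22936741  0.04747132] [ 0.46261607 -0.16634512  0.12018092]
```

View pics/w1.png

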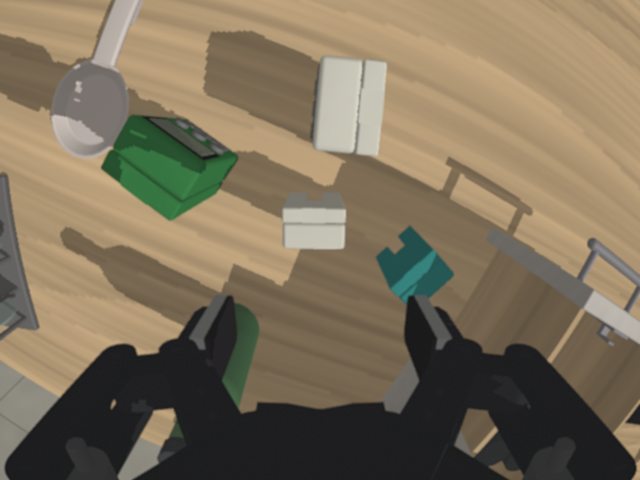

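The wrist view shows the timer at (313,220), its channel notch facing the rear (-x), centred between the fingers (215 and 425). I'll descend and grip.

```bash
python3 - <<'E'
from rig import env; from h import *
s=env.state(); print(s['position'],np.degrees(np.arctan2(-s['ee_rot'][0,1],s['ee_rot'][1,1]))); rows(s,[(.522,-.185,.066)])
E
```

```text
[ 0.52093339 -0.18128885  0.19943196] 22.027822965327537
tool shift [-0.     -0.0042  0.1334]
```

Call:
jog_arm(
  targets=[
    {"linear": [0,-0.004,0.02],"roll": 0},
    {"linear": [0,-0.004,0.045],"roll": 0},
    {"linear": [0,-0.004,0.07],"roll": 0},
    {"linear": [0,-0.004,0.095],"roll": 0},
    {"linear": [0,-0.004,0.115],"roll": 0},
    {"linear": [0,-0.004,0.128],"roll": 0},
    {"linear": [0,-0.004,0.133],"roll": 0},
    {"linear": [0,-0.004,0.133],"roll": 0},
  ],
)

```text
time: 3.35
position: [0.524, -0.1854, 0.0682]
ee_rot: [[-0.927, -0.375, 0.001], [-0.375, 0.927, -0.0], [-0.0, -0.0, -1.0]]
ft_force: [-0.6, 0.9, -0.1]
width: 0.0707
grip_force: 0.0
```

Call:
jog_arm(
  targets=[
    {"linear": [0,0,0],"roll": 0},
    {"linear": [0,0,0],"roll": 0},
    {"linear": [0,0,0],"roll": 0},
    {"linear": [0,0,0],"roll": 0},
    {"linear": [0,0,0],"roll": 0},
    {"linear": [0,0,0],"roll": 0},
    {"linear": [0,0,0],"roll": 0},
    {"linear": [0,0,0],"roll": 0},
  ],
  hand=-1,
  newtons=40,
)

```text
time: 4.15
position: [0.5235, -0.1855, 0.0678]
ee_rot: [[-0.927, -0.375, -0.0], [-0.375, 0.927, -0.0], [0.0, 0.0, -1.0]]
ft_force: [0.8, -0.2, 0.2]
width: -0.0003
grip_force: 0.0
```

```bash
python3 - <<'E'
from rig import env; from h import *
s=env.state(); print(s['position'],s['width'],s['grip_force'],s['ft_force'],np.degrees(np.arctan2(-s['ee_rot'][0,1],s['ee_rot'][1,1])))
E
```

```text
[ 0.52348497 -0.1854536   0.06778456] -0.00031785402284705103 0.0 [ 0.82009059 -0.17667779  0.17380161] 22.02743406708078
```

The gripper closed on nothing, so I'll look.

```bash
python3 - <<'E'
from rig import env; from h import *
im=env.get_image('wrist'); t=env.get_image('scene')
a=im['color'][:,:,::-1]; b=cv2.resize(t['color'][160:310,170:370,::-1],(640,480)); cv2.imwrite('pics/c2.png',cv2.resize(np.hstack([a,b]),(800,300)))
P=wcloud(im); m=(abs(P[...,0]-.522)<.07)&(abs(P[...,1]+.184)<.06)&(P[...,2]>.03)&(P[...,2]<.1); print(m.sum(),np.nanmin(P[m],0),np.nanmax(P[m],0))
E
```

```text
7639 [ 0.45212369 -0.21628905  0.03000559] [ 0.54577627 -0.15675758  0.09995885]
```

View pics/c2.png

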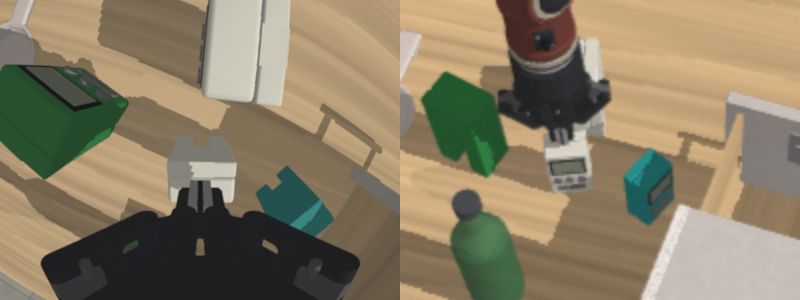

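```bash
python3 - <<'E'
from rig import env; from h import *
np.set_printoptions(precision=3,suppress=True)
t=env.get_image('scene'); P=cloud(t); c=t['color']
for v in range(208,250,3): print(v,[(tuple(P[v,u].round(3)),int(c[v,u].mean())) for u in (247,250,253)])
w=np.zeros((480,640),bool); w[222:262,236:272]=1; m=w&(abs(P[...,2]-.085)<.006); print(top(P,m))
s=env.state(); print(s['position'],s['joint_pos'],s['width'])
E
```

```text
208 [((np.float64(0.557), np.float64(-0.167), np.float64(0.237)), 44), ((np.float64(0.554), np.float64(-0.162), np.float64(0.234)), 44), ((np.float64(0.549), np.float64(-0.157), np.float64(0.229)), 46)]
211 [((np.float64(0.535), np.float64(-0.181), np.float64(0.188)), 35), ((np.float64(0.539), np.float64(-0.171), np.float64(0.198)), 41), ((np.float64(0.535), np.float64(-0.166), np.float64(0.195)), 40)]
214 [((np.float64(0.536), np.float64(-0.181), np.float64(0.179)), 36), ((np.float64(0.539), np.float64(-0.173), np.float64(0.185)), 39), ((np.float64(0.535), np.float64(-0.167), np.float64(0.183)), 42)]
217 [((np.float64(0.523), np.float64(-0.19), np.float64(0.143)), 39), ((np.float64(0.535), np.float64(-0.176), np.float64(0.167)), 40), ((np.float64(0.536), np.float64(-0.168), np.float64(0.171)), 41)]
220 [((np.float64(0.535), np.float64(-0.185), np.float64(0.151)), 40), ((np.float64(0.528), np.float64(-0.181), np.float64(0.143)), 36), ((np.float64(0.533), np.float64(-0.171), np.float64(0.154)), 41)]
223 [((np.float64(0.535), np.float64(-0.187), np.float64(0.138)), 42), ((np.float64(0.
[... 1234 characters left out ...]
oat64(-0.185), np.float64(0.071)), 77), ((np.float64(0.538), np.float64(-0.179), np.float64(0.068)), 109)]
244 [((np.float64(0.546), np.float64(-0.192), np.float64(0.062)), 103), ((np.float64(0.543), np.float64(-0.186), np.float64(0.06)), 105), ((np.float64(0.541), np.float64(-0.179), np.float64(0.06)), 104)]
247 [((np.float64(0.546), np.float64(-0.194), np.float64(0.047)), 93), ((np.float64(0.542), np.float64(-0.188), np.float64(0.043)), 108), ((np.float64(0.538), np.float64(-0.183), np.float64(0.039)), 134)]
(array([ 524. , -183.9]), array([39.2, 49.1]), 20.2, np.int64(214), np.float64(0.0835))
[ 0.523 -0.185  0.068] [ 0.236  0.638  0.101  1.848 -0.098  0.661  2.35 ] -8.719486085237209e-05
```

```bash
python3 - <<'E'
import pickle; from h import *; from rig import env
np.set_printoptions(precision=3,suppress=True)
im=pickle.load(open('w1.pkl','rb')); P=wcloud(im); print(im['pose'][:3,3])
for uv in [(225,300),(218,310),(210,340),(415,300),(420,320),(430,340)]: print(uv,P[uv[1],uv[0]],im['color'][uv[1],uv[0]])
im=env.get_image('wrist'); P=wcloud(im); print(im['pose'][:3,3],env.state()['position'])
for uv in [(318,290),(318,300),(312,310),(325,310),(318,320)]: print(uv,P[uv[1],uv[0]],im['color'][uv[1],uv[0]])
E
```

```text
[ 0.454 -0.208  0.372]
(225, 300) [ 0.523 -0.219  0.246] [42 41 40]
(218, 310) [ 0.523 -0.219  0.255] [73 73 72]
(210, 340) [ 0.524 -0.217  0.273] [26 25 27]
(415, 300) [ 0.496 -0.151  0.246] [44 43 43]
(420, 320) [ 0.498 -0.152  0.259] [27 27 28]
(430, 340) [ 0.498 -0.152  0.273] [27 25 27]
[ 0.457 -0.212  0.242] [ 0.524 -0.185  0.068]
(318, 290) [ 0.514 -0.19   0.105] [33 31 31]
(318, 300) [ 0.514 -0.19   0.115] [28 29 28]
(312, 310) [ 0.514 -0.192  0.124] [90 90 89]
(325, 310) [ 0.513 -0.188  0.123] [74 75 74]
(318, 320) [ 0.514 -0.19   0.131] [27 26 28]
```

The tips really sit about 40 mm higher than the reported TCP implies: about z 0.100 in both views at a reported 0.068. The timer is untouched. I'll reopen, go 45 mm lower and grip.

Call:
jog_arm(
  targets=[
    {"linear": [0,0,0],"roll": 0},
    {"linear": [0,0,0],"roll": 0},
    {"linear": [0,0,0],"roll": 0},
    {"linear": [0,0,0],"roll": 0},
    {"linear": [0,0,0],"roll": 0},
    {"linear": [0,0,0],"roll": 0},
    {"linear": [0,0,0],"roll": 0},
    {"linear": [0,0,0],"roll": 0},
  ],
  hand=0.65,
)

```text
time: 5.15
position: [0.5235, -0.1854, 0.0678]
ee_rot: [[-0.927, -0.375, -0.0], [-0.375, 0.927, -0.0], [0.0, -0.0, -1.0]]
ft_force: [-0.2, 0.4, -0.1]
width: 0.0706
grip_force: 0.0
```

Call:
jog_arm(
  targets=[
    {"linear": [0,0,0.008],"roll": 0},
    {"linear": [0,0,0.016],"roll": 0},
    {"linear": [0,0,0.024],"roll": 0},
    {"linear": [0,0,0.032],"roll": 0},
    {"linear": [0,0,0.04],"roll": 0},
    {"linear": [0,0,0.045],"roll": 0},
    {"linear": [0,0,0.045],"roll": 0},
    {"linear": [0,0,0.045],"roll": 0},
  ],
)

```text
time: 5.95
position: [0.5236, -0.1855, 0.0228]
ee_rot: [[-0.927, -0.375, -0.0], [-0.375, 0.927, -0.0], [0.0, -0.0, -1.0]]
ft_force: [-0.9, -0.5, 0.2]
width: 0.0703
grip_force: 0.0
```

Call:
jog_arm(
  targets=[
    {"linear": [0,0,0],"roll": 0},
    {"linear": [0,0,0],"roll": 0},
    {"linear": [0,0,0],"roll": 0},
    {"linear": [0,0,0],"roll": 0},
    {"linear": [0,0,0],"roll": 0},
    {"linear": [0,0,0],"roll": 0},
    {"linear": [0,0,0],"roll": 0},
    {"linear": [0,0,0],"roll": 0},
  ],
  hand=-1,
  newtons=40,
)

```text
time: 6.75
position: [0.5239, -0.1854, 0.0234]
ee_rot: [[-0.927, -0.375, 0.001], [-0.375, 0.927, -0.0], [-0.001, -0.0, -1.0]]
ft_force: [-0.5, 0.5, 4.9]
width: 0.0496
grip_force: 42.3
```

```bash
python3 - <<'E'
from rig import env; from h import *
np.set_printoptions(precision=4,suppress=True)
s=env.state(); print(s['position'],s['width'],s['grip_force'],s['ft_force'])
t=env.get_image('scene'); P=cloud(t); c=t['color']
w=np.zeros((480,640),bool); w[222:262,236:272]=1; m=w&(abs(P[...,2]-.085)<.006); print(top(P,m))
E
```

```text
[ 0.5239 -0.1854  0.0234] 0.04958804031750662 42.30103511363268 [-0.4605  0.535   4.9181]
(array([ 524.4, -185.2]), array([35.6, 75.5]), 22.4, np.int64(277), np.float64(0.0839))
```

Call:
jog_arm(
  targets=[
    {"linear": [0,0,-0.02],"roll": 0},
    {"linear": [0,0,-0.05],"roll": 0},
    {"linear": [0,0,-0.085],"roll": 0},
    {"linear": [0,0,-0.12],"roll": 0},
    {"linear": [0,0,-0.155],"roll": 0},
    {"linear": [0,0,-0.19],"roll": 0},
    {"linear": [0,0,-0.22],"roll": 0},
    {"linear": [0,0,-0.24],"roll": 0},
  ],
)

```text
time: 7.6
position: [0.5236, -0.1858, 0.2644]
ee_rot: [[-0.927, -0.375, 0.001], [-0.375, 0.927, -0.001], [-0.001, -0.001, -1.0]]
ft_force: [1.0, -0.1, -1.6]
width: 0.0495
grip_force: 42.3
```

```bash
python3 - <<'E'
from rig import env; from h import *
np.set_printoptions(precision=4,suppress=True)
s=env.state(); print(s['position'],s['width'],s['grip_force'],s['ft_force'])
rows(s,[(.6,.08,.265)])
E
```

```text
[ 0.5236 -0.1858  0.2644] 0.049543595397351696 42.31452561914921 [ 1.02   -0.1191 -1.6033]
tool shift [-0.1704  0.2178 -0.0007]
```

Call:
jog_arm(
  targets=[
    {"linear": [-0.015,0.02,0],"roll": 2},
    {"linear": [-0.037,0.047,0],"roll": 6},
    {"linear": [-0.063,0.08,0],"roll": 10},
    {"linear": [-0.09,0.115,0],"roll": 14},
    {"linear": [-0.118,0.15,0],"roll": 18},
    {"linear": [-0.143,0.183,0],"roll": 22},
    {"linear": [-0.162,0.207,0],"roll": 25},
    {"linear": [-0.17,0.218,0],"roll": 25.6},
  ],
)

```text
time: 8.4
position: [0.5989, 0.0858, 0.2609]
ee_rot: [[-0.998, 0.057, -0.003], [0.057, 0.998, 0.002], [0.003, 0.002, -1.0]]
ft_force: [-0.6, -0.5, -2.6]
width: 0.0494
grip_force: 42.3
```

Call:
jog_arm(
  targets=[
    {"linear": [0,0,0],"roll": 0},
    {"linear": [0,0,0],"roll": 0},
    {"linear": [0,0,0],"roll": 0},
    {"linear": [0,0,0],"roll": 0},
    {"linear": [0,0,0],"roll": 0},
    {"linear": [0,0,0],"roll": 0},
    {"linear": [0,0,0],"roll": 0},
    {"linear": [0,0,0],"roll": 0},
  ],
)

```text
time: 9.2
position: [0.5993, 0.0803, 0.2629]
ee_rot: [[-0.998, 0.062, 0.0], [0.062, 0.998, 0.0], [-0.0, 0.0, -1.0]]
ft_force: [0.6, 0.2, -1.6]
width: 0.0494
grip_force: 42.3
```

```bash
python3 - <<'E'
from rig import env; from h import *; import pickle
np.set_printoptions(precision=4,suppress=True)
s=env.state(); print(s['position'],s['ft_force'],np.degrees(np.arctan2(-s['ee_rot'][0,1],s['ee_rot'][1,1])))
im=env.get_image('wrist'); pickle.dump((im,s),open('w3.pkl','wb')); cv2.imwrite('pics/w3.png',im['color'][:,:,::-1]); print(im['pose'][:3,3])
E
```

```text
[0.5993 0.0803 0.2629] [ 0.6135  0.1697 -1.5914] -3.5741981511133636
[0.5279 0.085  0.4374]
```

View pics/w3.png

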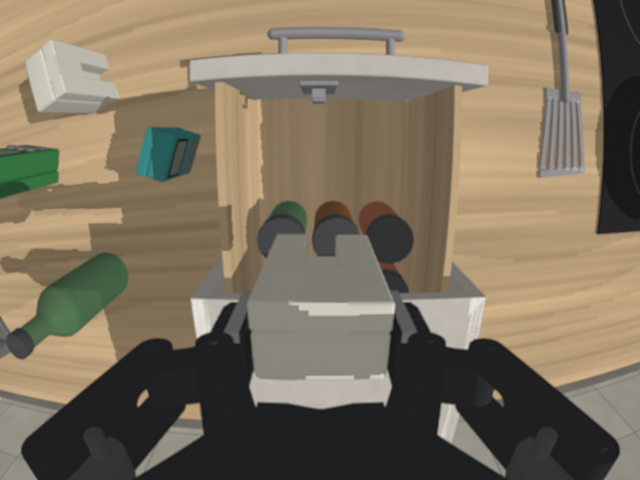

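The wrist view shows the hook with its lip at (319,92), the drawer-front top edge, and the held timer with its channel notch at (322,245). I'll measure both in one frame.

```bash
python3 - <<'E'
from h import *; import pickle
np.set_printoptions(precision=4,suppress=True)
im,s=pickle.load(open('w3.pkl','rb')); P=wcloud(im); R=s['ee_rot']
a=np.radians(-3.6); ex=np.array([np.cos(a),np.sin(a),0]); ey=np.array([-np.sin(a),np.cos(a),0])
Q=np.stack([(P-s['position'])@ex,(P-s['position'])@ey,P[...,2]],-1)  # drawer axes about TCP
m=np.zeros((480,640),bool); m[70:110,190:490]=1
# front inner edge (top face)
ft=m&(abs(Q[...,2]-.184)<.004); q=Q[ft]; print('front z',np.median(q[:,2]),'x',np.percentile(q[:,0],[1,50,99]),'y',np.percentile(q[:,1],[.5,99.5]))
for y0 in(-.08,-.04,.04,.08):
    k=ft&(abs(Q[...,1]-y0)<.01); print(' y',y0,np.percentile(Q[k][:,0],[3,97]))
print('hook'); 
for v in range(76,108,2): print(v,[(u,*np.round(Q[v,u]*1000,1)) for u in (306,313,316,319,322,325,334)][1:6:2], im['color'][v,300:340:3].mean(1).astype(int))
# timer top
tt=(abs(Q[...,2]-(s['position'][2]+.0626))<.006)&(abs(Q[...,0])<.03)&(abs(Q[...,1])<.03); q=Q[tt]; print('timer z',np.median(q[:,2]),len(q)); 
for y0 in (-.018,0,.018):
    k=tt&(abs(Q[...,1]-y0)<.004); print(' y',y0,'x',np.percentile(Q[k][:,0],[1,99]))
for x0 in (-.012,0):
    k=tt&(abs(Q[...,0]-x0)<.002); y=np.sort(Q[k][:,1]); g=np.diff(y); i=g.argmax(); print(' x',x0,'y ext',y[[0,-1]],'gap',y[i],y[i+1])
E
```

```text
front z 0.18615448180198324 x [-0.1222 -0.1148 -0.1121] y [-0.089   0.1179]
 y -0.08 [-0.1199 -0.1124]
 y -0.04 [-0.1169 -0.1123]
 y 0.04 [-0.1169 -0.1123]
 y 0.08 [-0.1199 -0.1122]
hook
76 [(313, np.float64(-112.6), np.float64(-4.7), np.float64(179.5)), (319, np.float64(-112.6), np.float64(-0.6), np.float64(179.6)), (325, np.float64(-112.8), np.float64(3.5), np.float64(178.3))] [111 110 108 108 108 108 107 108 107 108 109 110 110 110]
78 [(313, np.float64(-112.7), np.float64(-4.9), np.float64(169.2)), (319, np.float64(-112.5), np.float64(-0.7), np.float64(170.9)), (325, np.float64(-112.4), np.float64(3.6), np.float64(171.2))] [107 105 104 104 105 105 106 105 106 106 105 104 104 103]
80 [(313, np.float64(-112.4), np.float64(-5.0), np.float64(161.7)), (319, np.float64(-112.3), np.float64(-0.7), np.float64(162.2)), (325, np.float64(-112.1), np.float64(3.7), np.float64(163.5))] [111 113 114 115 116 117 114 115 116 115 113 113 116 105]
82 [(313, np.float64(-110.3), np.float64(-5.0), np.float64(165.9)), (319, np.float64(-110.2), np.float64(-0.7), np.float64(166.0)), (325, np.float64(-110.
[... 2698 characters left out ...]
.float64(-105.8), np.float64(-1.1), np.float64(22.3)), (325, np.float64(-105.7), np.float64(5.4), np.float64(23.9))] [114 114 114 115 113 110 110 109 108 107 106 107 105 104]
106 [(313, np.float64(-103.5), np.float64(-7.7), np.float64(23.8)), (319, np.float64(-103.5), np.float64(-1.1), np.float64(23.8)), (325, np.float64(-103.4), np.float64(5.4), np.float64(24.3))] [114 114 115 115 116 116 116 115 114 108 106 105 106 103]
timer z 0.3268098097044743 13025
 y -0.018 x [-0.0187  0.0141]
 y 0 x [-0.0185  0.0144]
 y 0.018 x [-0.0184  0.0147]
 x -0.012 y ext [-0.03  0.03] gap 0.00012370644980065932 0.00045658936612626833
 x 0 y ext [-0.0249  0.0253] gap 0.0001218808190923959 0.00046773582432719043
```

The hook seat is at z≈0.148, the lip top at 0.162, and the lip's y is −1.0 mm relative to the TCP. The timer centre is at x −2.1 and y +0.2 relative to the TCP. That means a move of 86.4 mm towards the front and −1.2 mm sideways, seating at TCP z≈0.118.

Call:
jog_arm(
  targets=[
    {"linear": [0.01,0,0],"roll": 0},
    {"linear": [0.03,0,0],"roll": 0},
    {"linear": [0.05,0,0],"roll": 0},
    {"linear": [0.07,-0.001,0],"roll": 0},
    {"linear": [0.082,-0.0012,0],"roll": 0},
    {"linear": [0.0864,-0.0012,0.005],"roll": 0},
    {"linear": [0.0864,-0.0012,0.015],"roll": 0},
    {"linear": [0.0864,-0.0012,0.03],"roll": 0},
  ],
)

```text
time: 10.05
position: [0.5139, 0.0847, 0.2326]
ee_rot: [[-0.998, 0.062, 0.002], [0.062, 0.998, 0.0], [-0.002, 0.0, -1.0]]
ft_force: [0.1, 0.4, -2.4]
width: 0.0497
grip_force: 42.3
```

Call:
jog_arm(
  targets=[
    {"linear": [0,0,0.008],"roll": 0},
    {"linear": [0,0,0.015],"roll": 0},
    {"linear": [0,0,0.022],"roll": 0},
    {"linear": [0,0,0.029],"roll": 0},
    {"linear": [0,0,0.034],"roll": 0},
    {"linear": [0,0,0.036],"roll": 0},
    {"linear": [0,0,0.036],"roll": 0},
    {"linear": [0,0,0.036],"roll": 0},
  ],
)

```text
time: 10.85
position: [0.5133, 0.0846, 0.1971]
ee_rot: [[-0.998, 0.062, 0.001], [0.062, 0.998, 0.0], [-0.001, 0.0, -1.0]]
ft_force: [0.8, 0.2, -2.7]
width: 0.0497
grip_force: 42.3
```

```bash
python3 - <<'E'
from rig import env; from h import *; import pickle
np.set_printoptions(precision=4,suppress=True)
_,s0=pickle.load(open('w3.pkl','rb')); s=env.state(); R=s0['ee_rot']
print(s['position'],(R.T@(s['position']-s0['position'])),s['ft_force'],s['ft_torque'],np.degrees(np.arctan2(-s['ee_rot'][0,1],s['ee_rot'][1,1])))
im=env.get_image('wrist'); P=wcloud(im); t=env.get_image('scene'); PT=cloud(t)
cv2.imwrite('pics/c4.png',np.hstack([cv2.resize(im['color'][:,:,::-1],(400,300)),cv2.resize(t['color'][180:270,310:430,::-1],(400,300))]))
E
```

```text
[0.5133 0.0846 0.1971] [ 0.0861 -0.0011  0.0658] [ 0.7657  0.1588 -2.6559] [ 0.0459 -0.0423 -0.0148] -3.5732741178656697
```

View pics/c4.png

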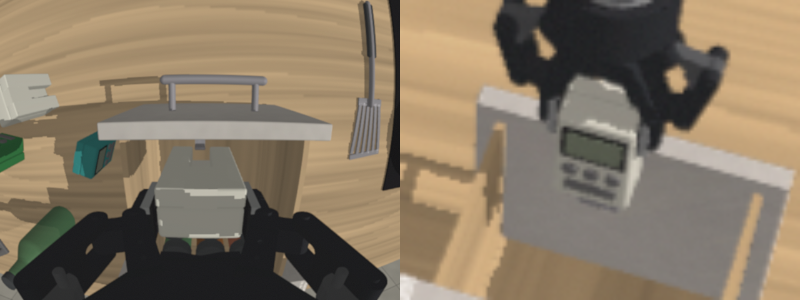

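Wrist crop: the hook stub at (200,145) lines up with the channel at (200,150). Next is a slow descent, feeling for the lip.

Call:
jog_arm(
  targets=[
    {"linear": [0,0,0.003],"roll": 0},
    {"linear": [0,0,0.006],"roll": 0},
    {"linear": [0,0,0.008],"roll": 0},
    {"linear": [0,0,0.0095],"roll": 0},
    {"linear": [0,0,0.0105],"roll": 0},
    {"linear": [0,0,0.0115],"roll": 0},
    {"linear": [0,0,0.0125],"roll": 0},
    {"linear": [0,0,0.0125],"roll": 0},
  ],
)

```text
time: 11.75
position: [0.513, 0.0846, 0.1842]
ee_rot: [[-0.998, 0.062, -0.0], [0.062, 0.998, -0.0], [0.0, -0.0, -1.0]]
ft_force: [0.4, 0.1, -1.8]
width: 0.0493
grip_force: 42.3
```

Call:
jog_arm(
  targets=[
    {"linear": [0,0,0.0005],"roll": 0},
    {"linear": [0,0,0.001],"roll": 0},
    {"linear": [0,0,0.0015],"roll": 0},
    {"linear": [0,0,0.002],"roll": 0},
    {"linear": [0,0,0.0022],"roll": 0},
    {"linear": [0,0,0.0022],"roll": 0},
    {"linear": [0,0,0.0022],"roll": 0},
    {"linear": [0,0,0.0022],"roll": 0},
  ],
)

```text
time: 12.55
position: [0.5131, 0.0846, 0.1821]
ee_rot: [[-0.998, 0.062, 0.0], [0.062, 0.998, -0.0], [-0.0, -0.0, -1.0]]
ft_force: [0.6, 0.3, -1.7]
width: 0.0496
grip_force: 42.3
```

Call:
jog_arm(
  targets=[
    {"linear": [0,0,0.0005],"roll": 0},
    {"linear": [0,0,0.001],"roll": 0},
    {"linear": [0,0,0.0015],"roll": 0},
    {"linear": [0,0,0.002],"roll": 0},
    {"linear": [0,0,0.0025],"roll": 0},
    {"linear": [0,0,0.003],"roll": 0},
    {"linear": [0,0,0.003],"roll": 0},
    {"linear": [0,0,0.003],"roll": 0},
  ],
)

```text
time: 13.35
position: [0.513, 0.0846, 0.1791]
ee_rot: [[-0.998, 0.062, -0.0], [0.062, 0.998, -0.0], [0.0, -0.0, -1.0]]
ft_force: [-0.1, 0.9, -1.7]
width: 0.0496
grip_force: 42.3
```

Call:
jog_arm(
  targets=[
    {"linear": [0,0,0.001],"roll": 0},
    {"linear": [0,0,0.002],"roll": 0},
    {"linear": [0,0,0.0035],"roll": 0},
    {"linear": [0,0,0.005],"roll": 0},
    {"linear": [0,0,0.006],"roll": 0},
    {"linear": [0,0,0.007],"roll": 0},
    {"linear": [0,0,0.008],"roll": 0},
    {"linear": [0,0,0.008],"roll": 0},
  ],
)

```text
time: 14.15
position: [0.5129, 0.0846, 0.1709]
ee_rot: [[-0.998, 0.062, -0.0], [0.062, 0.998, -0.0], [0.0, -0.0, -1.0]]
ft_force: [0.1, -0.1, -2.1]
width: 0.0495
grip_force: 42.3
```

Call:
jog_arm(
  targets=[
    {"linear": [0,0,0.003],"roll": 0},
    {"linear": [0,0,0.008],"roll": 0},
    {"linear": [0,0,0.013],"roll": 0},
    {"linear": [0,0,0.018],"roll": 0},
    {"linear": [0,0,0.023],"roll": 0},
    {"linear": [0,0,0.028],"roll": 0},
    {"linear": [0,0,0.031],"roll": 0},
    {"linear": [0,0,0.033],"roll": 0},
  ],
)

```text
time: 14.95
position: [0.5129, 0.0846, 0.1377]
ee_rot: [[-0.998, 0.062, -0.0], [0.062, 0.998, -0.0], [0.0, -0.0, -1.0]]
ft_force: [-0.2, 0.2, -1.4]
width: 0.0491
grip_force: 42.3
```

Call:
jog_arm(
  targets=[
    {"linear": [0,0,0.001],"roll": 0},
    {"linear": [0,0,0.002],"roll": 0},
    {"linear": [0,0,0.003],"roll": 0},
    {"linear": [0,0,0.004],"roll": 0},
    {"linear": [0,0,0.0045],"roll": 0},
    {"linear": [0,0,0.005],"roll": 0},
    {"linear": [0,0,0.005],"roll": 0},
    {"linear": [0,0,0.005],"roll": 0},
  ],
)

```text
time: 15.75
position: [0.5131, 0.0846, 0.1331]
ee_rot: [[-0.998, 0.062, -0.0], [0.062, 0.998, -0.0], [0.0, -0.0, -1.0]]
ft_force: [-0.2, 0.5, -1.8]
width: 0.0492
grip_force: 42.3
```

Call:
jog_arm(
  targets=[
    {"linear": [0,0,0.0005],"roll": 0},
    {"linear": [0,0,0.001],"roll": 0},
    {"linear": [0,0,0.0015],"roll": 0},
    {"linear": [0,0,0.002],"roll": 0},
    {"linear": [0,0,0.0025],"roll": 0},
    {"linear": [0,0,0.003],"roll": 0},
    {"linear": [0,0,0.003],"roll": 0},
    {"linear": [0,0,0.003],"roll": 0},
  ],
)

```text
time: 16.55
position: [0.513, 0.0846, 0.1301]
ee_rot: [[-0.998, 0.062, -0.0], [0.062, 0.998, -0.0], [0.0, -0.0, -1.0]]
ft_force: [-0.4, 0.5, -1.4]
width: 0.0493
grip_force: 42.3
```

Call:
jog_arm(
  targets=[
    {"linear": [0,0,0.001],"roll": 0},
    {"linear": [0,0,0.002],"roll": 0},
    {"linear": [0,0,0.003],"roll": 0},
    {"linear": [0,0,0.004],"roll": 0},
    {"linear": [0,0,0.005],"roll": 0},
    {"linear": [0,0,0.006],"roll": 0},
    {"linear": [0,0,0.007],"roll": 0},
    {"linear": [0,0,0.007],"roll": 0},
  ],
)

```text
time: 17.35
position: [0.5129, 0.0845, 0.1229]
ee_rot: [[-0.998, 0.062, -0.0], [0.062, 0.998, -0.0], [0.0, -0.0, -1.0]]
ft_force: [-0.6, 0.0, -2.5]
width: 0.0493
grip_force: 42.3
```

Call:
jog_arm(
  targets=[
    {"linear": [0,0,0.0003],"roll": 0},
    {"linear": [0,0,0.0006],"roll": 0},
    {"linear": [0,0,0.0009],"roll": 0},
    {"linear": [0,0,0.0012],"roll": 0},
    {"linear": [0,0,0.0015],"roll": 0},
    {"linear": [0,0,0.0018],"roll": 0},
    {"linear": [0,0,0.002],"roll": 0},
    {"linear": [0,0,0.002],"roll": 0},
  ],
)

```text
time: 18.15
position: [0.513, 0.0846, 0.1211]
ee_rot: [[-0.998, 0.062, -0.0], [0.062, 0.998, -0.0], [0.0, -0.0, -1.0]]
ft_force: [0.1, 0.4, -1.7]
width: 0.0498
grip_force: 42.3
```

Call:
jog_arm(
  targets=[
    {"linear": [0,0,0.0002],"roll": 0},
    {"linear": [0,0,0.0004],"roll": 0},
    {"linear": [0,0,0.0006],"roll": 0},
    {"linear": [0,0,0.0008],"roll": 0},
    {"linear": [0,0,0.001],"roll": 0},
    {"linear": [0,0,0.001],"roll": 0},
    {"linear": [0,0,0.001],"roll": 0},
    {"linear": [0,0,0.001],"roll": 0},
  ],
)

```text
time: 18.95
position: [0.5131, 0.0846, 0.1201]
ee_rot: [[-0.998, 0.062, -0.0], [0.062, 0.998, -0.0], [0.0, -0.0, -1.0]]
ft_force: [0.2, 0.4, -1.1]
width: 0.0498
grip_force: 42.4
```

Call:
jog_arm(
  targets=[
    {"linear": [0,0,0.0002],"roll": 0},
    {"linear": [0,0,0.0004],"roll": 0},
    {"linear": [0,0,0.0006],"roll": 0},
    {"linear": [0,0,0.0008],"roll": 0},
    {"linear": [0,0,0.001],"roll": 0},
    {"linear": [0,0,0.001],"roll": 0},
    {"linear": [0,0,0.001],"roll": 0},
    {"linear": [0,0,0.001],"roll": 0},
  ],
)

```text
time: 19.75
position: [0.5131, 0.0846, 0.1191]
ee_rot: [[-0.998, 0.062, -0.0], [0.062, 0.998, -0.0], [0.0, -0.0, -1.0]]
ft_force: [-0.3, 1.0, -1.7]
width: 0.0496
grip_force: 42.3
```

```bash
python3 - <<'E'
from rig import env; import numpy as np
f=[]
for _ in range(4): s=env.state(); f.append(s['ft_force'][2]); env.get_image('wrist')
print(np.round(f,2),s['position'])
E
```

```text
[-1.71 -1.28 -2.4  -2.63] [0.51303753 0.08456662 0.11909735]
```

Call:
jog_arm(
  targets=[
    {"linear": [0,0,0.0002],"roll": 0},
    {"linear": [0,0,0.0004],"roll": 0},
    {"linear": [0,0,0.0006],"roll": 0},
    {"linear": [0,0,0.0008],"roll": 0},
    {"linear": [0,0,0.001],"roll": 0},
    {"linear": [0,0,0.001],"roll": 0},
    {"linear": [0,0,0.001],"roll": 0},
    {"linear": [0,0,0.001],"roll": 0},
  ],
)

```text
time: 20.75
position: [0.5131, 0.0846, 0.1181]
ee_rot: [[-0.998, 0.062, -0.0], [0.062, 0.998, -0.0], [0.0, -0.0, -1.0]]
ft_force: [-0.8, -0.5, -0.7]
width: 0.0496
grip_force: 42.3
```

Call:
jog_arm(
  targets=[
    {"linear": [0,0,0.0002],"roll": 0},
    {"linear": [0,0,0.0004],"roll": 0},
    {"linear": [0,0,0.0006],"roll": 0},
    {"linear": [0,0,0.0008],"roll": 0},
    {"linear": [0,0,0.001],"roll": 0},
    {"linear": [0,0,0.001],"roll": 0},
    {"linear": [0,0,0.001],"roll": 0},
    {"linear": [0,0,0.001],"roll": 0},
  ],
)

```text
time: 21.55
position: [0.5131, 0.0846, 0.1172]
ee_rot: [[-0.998, 0.062, 0.0], [0.062, 0.998, -0.0], [-0.0, -0.0, -1.0]]
ft_force: [-0.4, -0.7, -0.2]
width: 0.0495
grip_force: 42.5
```

Call:
jog_arm(
  targets=[
    {"linear": [0,0,0.0001],"roll": 0},
    {"linear": [0,0,0.0002],"roll": 0},
    {"linear": [0,0,0.0003],"roll": 0},
    {"linear": [0,0,0.0004],"roll": 0},
    {"linear": [0,0,0.0005],"roll": 0},
    {"linear": [0,0,0.0005],"roll": 0},
    {"linear": [0,0,0.0005],"roll": 0},
    {"linear": [0,0,0.0005],"roll": 0},
  ],
)

```text
time: 22.35
position: [0.5131, 0.0846, 0.1167]
ee_rot: [[-0.998, 0.062, 0.0], [0.062, 0.998, -0.0], [-0.0, -0.0, -1.0]]
ft_force: [-0.5, -0.6, 1.1]
width: 0.0492
grip_force: 42.7
```

```bash
python3 - <<'E'
from rig import env; import numpy as np
f=[]
for _ in range(6): s=env.state(); f.append(s['ft_force'][2]); env.get_image('wrist')
print(np.round(f,2),s['position'],s['ft_force'])
E
```

```text
[1.06 1.71 0.96 1.73 1.45 0.46] [0.51310266 0.08463113 0.11665497] [-0.83195218  0.1084387   0.45868994]
```

Seated with about 3 N on the hook. Releasing.

Call:
jog_arm(
  targets=[
    {"linear": [0,0,0],"roll": 0},
    {"linear": [0,0,0],"roll": 0},
    {"linear": [0,0,0],"roll": 0},
    {"linear": [0,0,0],"roll": 0},
    {"linear": [0,0,0],"roll": 0},
    {"linear": [0,0,0],"roll": 0},
    {"linear": [0,0,0],"roll": 0},
    {"linear": [0,0,0],"roll": 0},
  ],
  hand=0.55,
)

```text
time: 23.45
position: [0.5131, 0.0846, 0.1166]
ee_rot: [[-0.998, 0.062, 0.0], [0.062, 0.998, -0.0], [-0.0, -0.0, -1.0]]
ft_force: [0.3, -0.0, 0.5]
width: 0.0658
grip_force: 0.0
```

```bash
python3 - <<'E'
from rig import env; from h import *
s=env.state(); print(s['position'],s['width'],s['ft_force'])
im=env.get_image('wrist'); P=wcloud(im); t=env.get_image('scene')
cv2.imwrite('pics/c5.png',np.hstack([cv2.resize(im['color'][:,:,::-1],(400,300)),cv2.resize(t['color'][180:270,310:430,::-1],(400,300))]))
Q=P-s['position']; m=(abs(Q[...,0])<.022)&(abs(Q[...,1])<.024)&(abs(P[...,2]-.18)<.02); print(top(P,m))
E
```

```text
[0.51305514 0.08459262 0.11662586] 0.06584812744210196 [ 0.32191037 -0.00528073  0.48406589]
(array([514.7,  84.7]), array([48.8, 37. ]), 88.2, np.int64(12925), np.float64(0.179))
```

View pics/c5.png

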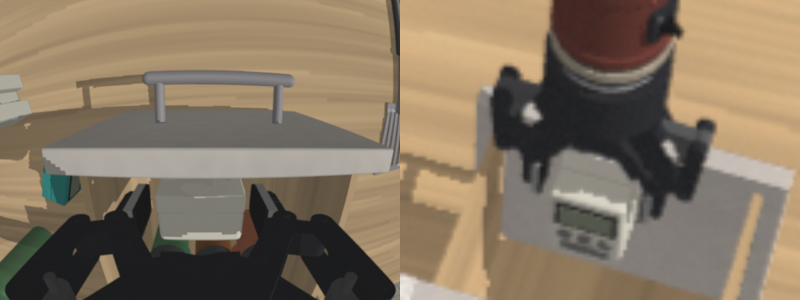

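The timer hangs at wrist crop (200,210) with both fingers clear of it. I'll retract straight up, then come in front of the drawer face with the fingers shut.

Call:
jog_arm(
  targets=[
    {"linear": [0,0,-0.004],"roll": 0},
    {"linear": [0,0,-0.012],"roll": 0},
    {"linear": [0,0,-0.025],"roll": 0},
    {"linear": [0,0,-0.045],"roll": 0},
    {"linear": [0,0,-0.07],"roll": 0},
    {"linear": [0,0,-0.1],"roll": 0},
    {"linear": [0,0,-0.13],"roll": 0},
    {"linear": [0,0,-0.14],"roll": 0},
  ],
)

```text
time: 24.35
position: [0.515, 0.0847, 0.2605]
ee_rot: [[-0.998, 0.062, 0.007], [0.062, 0.998, 0.001], [-0.007, 0.002, -1.0]]
ft_force: [0.4, -0.0, 1.7]
width: 0.066
grip_force: 0.0
```

Call:
jog_arm(
  targets=[
    {"linear": [0.01,0.003,0],"roll": 0},
    {"linear": [0.025,0.006,0],"roll": 0},
    {"linear": [0.04,0.01,0],"roll": 0},
    {"linear": [0.055,0.013,0],"roll": 0},
    {"linear": [0.064,0.014,0],"roll": 0},
    {"linear": [0.064,0.014,0],"roll": 0},
    {"linear": [0.064,0.014,0],"roll": 0},
    {"linear": [0.064,0.014,0],"roll": 0},
  ],
  hand=-1,
)

```text
time: 25.15
position: [0.4506, 0.1023, 0.2564]
ee_rot: [[-0.998, 0.063, 0.0], [0.063, 0.998, -0.0], [-0.0, -0.0, -1.0]]
ft_force: [-0.6, -0.2, 1.0]
width: -0.0003
grip_force: 0.0
```

```bash
python3 - <<'E'
from rig import env; from h import *
np.set_printoptions(precision=4,suppress=True)
s=env.state(); print(s['position'],s['width'],s['ft_force'])
t=env.get_image('scene'); P=cloud(t)
cv2.imwrite('pics/c6.png',cv2.resize(t['color'][170:300,300:450,::-1],(600,520)))
m=(P[...,2]>.165)&(P[...,2]<.19)&(abs(P[...,0]-.5105)<.02)&(abs(P[...,1]-.085)<.024); print('timer top',top(P,m))
w=env.get_image('wrist'); P=wcloud(w)
m=(abs(P[...,2]-.18)<.005)&(abs(P[...,0]-.512)<.022)&(abs(P[...,1]-.085)<.028); print('timer top w',m.sum() and top(P,m))
m=(abs(P[...,2]-.185)<.004)&(P[...,0]>.46)&(P[...,0]<.5)&(abs(P[...,1]-.1)<.15); print('front',m.sum() and top(P,m))
E
```

```text
[0.4506 0.1023 0.2564] -0.0002718435517225038 [-0.5791 -0.186   1.0184]
timer top (array([510.7,  84.9]), array([39.6, 47.7]), 0.0, np.int64(298), np.float64(0.1763))
timer top w (array([508.7,  65.6]), array([20. , 40.2]), 53.4, np.int64(488), np.float64(0.1794))
front (array([486.3, 101.3]), array([209.4,  30.7]), 86.6, np.int64(6196), np.float64(0.1863))
```

View pics/c6.png

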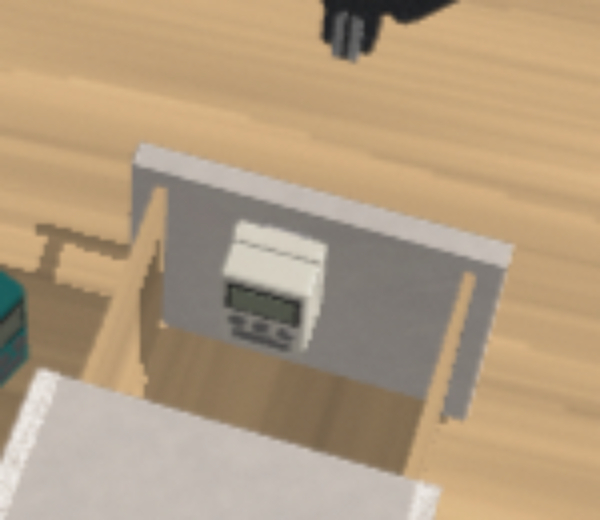

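The timer hangs on the hook at crop (275,285), released, with the drawer unmoved. I'll descend in front of the face (tips about z 0.16, above the handle) and push gently.

Call:
jog_arm(
  targets=[
    {"linear": [0,0,0.02],"roll": 0},
    {"linear": [0,0,0.045],"roll": 0},
    {"linear": [0,0,0.07],"roll": 0},
    {"linear": [0,0,0.095],"roll": 0},
    {"linear": [0,0,0.115],"roll": 0},
    {"linear": [0,0,0.125],"roll": 0},
    {"linear": [0,0,0.128],"roll": 0},
    {"linear": [0,0,0.128],"roll": 0},
  ],
)

```text
time: 26.05
position: [0.4505, 0.1025, 0.1287]
ee_rot: [[-0.998, 0.063, 0.0], [0.063, 0.998, -0.0], [-0.0, -0.0, -1.0]]
ft_force: [-1.2, -0.4, 0.3]
width: -0.0001
grip_force: 0.0
```

Call:
jog_arm(
  targets=[
    {"linear": [-0.002,0,0],"roll": 0},
    {"linear": [-0.004,0,0],"roll": 0},
    {"linear": [-0.006,0,0],"roll": 0},
    {"linear": [-0.008,0,0],"roll": 0},
    {"linear": [-0.01,0,0],"roll": 0},
    {"linear": [-0.012,0,0],"roll": 0},
    {"linear": [-0.014,0,0],"roll": 0},
    {"linear": [-0.016,0,0],"roll": 0},
  ],
)

```text
time: 26.85
position: [0.4649, 0.1016, 0.1284]
ee_rot: [[-0.998, 0.062, -0.003], [0.062, 0.998, -0.0], [0.003, -0.0, -1.0]]
ft_force: [-2.7, -0.5, 1.7]
width: 0.0001
grip_force: 1.6
```

Call:
jog_arm(
  targets=[
    {"linear": [-0.002,0,0],"roll": 0},
    {"linear": [-0.005,0,0],"roll": 0},
    {"linear": [-0.008,0,0],"roll": 0},
    {"linear": [-0.012,0,0],"roll": 0},
    {"linear": [-0.016,0,0],"roll": 0},
    {"linear": [-0.02,0,0],"roll": 0},
    {"linear": [-0.024,0,0],"roll": 0},
    {"linear": [-0.028,0,0],"roll": 0},
  ],
)

```text
time: 27.65
position: [0.4941, 0.0997, 0.1284]
ee_rot: [[-0.998, 0.062, -0.001], [0.062, 0.998, -0.0], [0.001, -0.0, -1.0]]
ft_force: [-3.1, 0.3, -1.3]
width: -0.0002
grip_force: 1.6
```

Call:
jog_arm(
  targets=[
    {"linear": [-0.004,0,0],"roll": 0},
    {"linear": [-0.008,0,0],"roll": 0},
    {"linear": [-0.012,0,0],"roll": 0},
    {"linear": [-0.016,0,0],"roll": 0},
    {"linear": [-0.02,0,0],"roll": 0},
    {"linear": [-0.024,0,0],"roll": 0},
    {"linear": [-0.028,0,0],"roll": 0},
    {"linear": [-0.032,0,0],"roll": 0},
  ],
)

```text
time: 28.45
position: [0.526, 0.0977, 0.1285]
ee_rot: [[-0.998, 0.062, -0.0], [0.062, 0.998, -0.0], [0.0, -0.0, -1.0]]
ft_force: [-3.6, 0.0, -1.9]
width: 0.0002
grip_force: 1.7
```

Call:
jog_arm(
  targets=[
    {"linear": [-0.004,0,0],"roll": 0},
    {"linear": [-0.008,0,0],"roll": 0},
    {"linear": [-0.012,0,0],"roll": 0},
    {"linear": [-0.016,0,0],"roll": 0},
    {"linear": [-0.02,0,0],"roll": 0},
    {"linear": [-0.024,0,0],"roll": 0},
    {"linear": [-0.028,0,0],"roll": 0},
    {"linear": [-0.032,0,0],"roll": 0},
  ],
)

```text
time: 29.25
position: [0.5582, 0.0957, 0.1286]
ee_rot: [[-0.998, 0.062, -0.0], [0.062, 0.998, -0.0], [0.0, -0.0, -1.0]]
ft_force: [-3.5, 0.0, -2.7]
width: 0.0001
grip_force: 1.6
```

```bash
python3 - <<'E'
from rig import env; from h import *
np.set_printoptions(precision=4,suppress=True)
s=env.state(); print(s['position'],s['ft_force'])
t=env.get_image('scene'); P=cloud(t); cv2.imwrite('pics/c7.png',cv2.resize(t['color'][170:330,270:450,::-1],(600,533)))
E
```

```text
[0.5582 0.0957 0.1286] [-3.5195  0.0091 -2.686 ]
```

View pics/c7.png

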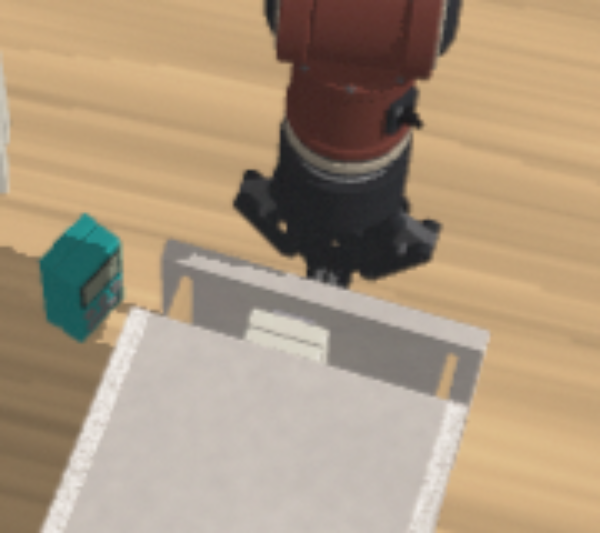

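The drawer is about two-thirds shut and the timer still hangs (crop 288,335). Continuing, and slowing near the end.

Call:
jog_arm(
  targets=[
    {"linear": [-0.004,0,0],"roll": 0},
    {"linear": [-0.008,0,0],"roll": 0},
    {"linear": [-0.012,0,0],"roll": 0},
    {"linear": [-0.016,0,0],"roll": 0},
    {"linear": [-0.02,0,0],"roll": 0},
    {"linear": [-0.024,0,0],"roll": 0},
    {"linear": [-0.027,0,0],"roll": 0},
    {"linear": [-0.03,0,0],"roll": 0},
  ],
)

```text
time: 30.1
position: [0.5884, 0.0939, 0.1289]
ee_rot: [[-0.998, 0.062, 0.001], [0.062, 0.998, -0.0], [-0.001, 0.0, -1.0]]
ft_force: [-3.3, -1.2, 2.4]
width: 0.0001
grip_force: 1.6
```

Call:
jog_arm(
  targets=[
    {"linear": [-0.002,0,0],"roll": 0},
    {"linear": [-0.004,0,0],"roll": 0},
    {"linear": [-0.006,0,0],"roll": 0},
    {"linear": [-0.008,0,0],"roll": 0},
    {"linear": [-0.01,0,0],"roll": 0},
    {"linear": [-0.012,0,0],"roll": 0},
    {"linear": [-0.014,0,0],"roll": 0},
    {"linear": [-0.015,0,0],"roll": 0},
  ],
)

```text
time: 30.9
position: [0.6031, 0.093, 0.1286]
ee_rot: [[-0.998, 0.062, 0.0], [0.062, 0.998, 0.0], [-0.0, 0.0, -1.0]]
ft_force: [-2.7, -0.9, 1.6]
width: -0.0
grip_force: 1.5
```

Call:
jog_arm(
  targets=[
    {"linear": [-0.0007,0,0],"roll": 0},
    {"linear": [-0.0014,0,0],"roll": 0},
    {"linear": [-0.002,0,0],"roll": 0},
    {"linear": [-0.0027,0,0],"roll": 0},
    {"linear": [-0.0034,0,0],"roll": 0},
    {"linear": [-0.004,0,0],"roll": 0},
    {"linear": [-0.004,0,0],"roll": 0},
    {"linear": [-0.004,0,0],"roll": 0},
  ],
)

```text
time: 31.7
position: [0.607, 0.0928, 0.1286]
ee_rot: [[-0.998, 0.062, 0.0], [0.062, 0.998, 0.0], [-0.0, 0.0, -1.0]]
ft_force: [-2.3, -0.2, 2.6]
width: 0.0001
grip_force: 1.2
```

Call:
jog_arm(
  targets=[
    {"linear": [-0.0005,0,0],"roll": 0},
    {"linear": [-0.001,0,0],"roll": 0},
    {"linear": [-0.0015,0,0],"roll": 0},
    {"linear": [-0.002,0,0],"roll": 0},
    {"linear": [-0.002,0,0],"roll": 0},
    {"linear": [-0.002,0,0],"roll": 0},
    {"linear": [-0.002,0,0],"roll": 0},
    {"linear": [-0.002,0,0],"roll": 0},
  ],
)

```text
time: 32.5
position: [0.6089, 0.0927, 0.1286]
ee_rot: [[-0.998, 0.062, 0.0], [0.062, 0.998, 0.0], [-0.0, 0.0, -1.0]]
ft_force: [-3.0, 0.2, 2.1]
width: -0.0004
grip_force: 1.1
```

Call:
jog_arm(
  targets=[
    {"linear": [-0.0005,0,0],"roll": 0},
    {"linear": [-0.001,0,0],"roll": 0},
    {"linear": [-0.0015,0,0],"roll": 0},
    {"linear": [-0.002,0,0],"roll": 0},
    {"linear": [-0.002,0,0],"roll": 0},
    {"linear": [-0.002,0,0],"roll": 0},
    {"linear": [-0.002,0,0],"roll": 0},
    {"linear": [-0.002,0,0],"roll": 0},
  ],
)

```text
time: 33.3
position: [0.6094, 0.0926, 0.1286]
ee_rot: [[-0.998, 0.062, -0.003], [0.062, 0.998, -0.0], [0.003, -0.0, -1.0]]
ft_force: [-4.9, -0.7, 4.0]
width: 0.0002
grip_force: 2.8
```

Call:
jog_arm(
  targets=[
    {"linear": [-0.0005,0,0],"roll": 0},
    {"linear": [-0.001,0,0],"roll": 0},
    {"linear": [-0.0015,0,0],"roll": 0},
    {"linear": [-0.0015,0,0],"roll": 0},
    {"linear": [-0.0015,0,0],"roll": 0},
    {"linear": [-0.0015,0,0],"roll": 0},
    {"linear": [-0.0015,0,0],"roll": 0},
    {"linear": [-0.0015,0,0],"roll": 0},
  ],
)

```text
time: 34.1
position: [0.6093, 0.0926, 0.1286]
ee_rot: [[-0.998, 0.062, -0.006], [0.062, 0.998, 0.0], [0.006, -0.0, -1.0]]
ft_force: [-8.9, 0.6, 6.5]
width: 0.0002
grip_force: 4.4
```

Call:
jog_arm(
  targets=[
    {"linear": [0.002,0,0],"roll": 0},
    {"linear": [0.006,0,0],"roll": 0},
    {"linear": [0.012,0,0],"roll": 0},
    {"linear": [0.02,0,0],"roll": 0},
    {"linear": [0.03,0,-0.01],"roll": 0},
    {"linear": [0.045,0,-0.04],"roll": 0},
    {"linear": [0.06,0,-0.08],"roll": 0},
    {"linear": [0.08,0,-0.12],"roll": 0},
  ],
)

```text
time: 34.9
position: [0.5316, 0.0974, 0.2503]
ee_rot: [[-0.998, 0.063, 0.001], [0.063, 0.998, -0.0], [-0.001, -0.0, -1.0]]
ft_force: [0.8, 0.5, 1.3]
width: -0.0002
grip_force: 0.0
```

Call:
jog_arm(
  targets=[
    {"linear": [0.02,0,-0.02],"roll": 0},
    {"linear": [0.03,0,-0.03],"roll": 0},
    {"linear": [0.03,0,-0.03],"roll": 0},
    {"linear": [0.03,0,-0.03],"roll": 0},
    {"linear": [0.03,0,-0.03],"roll": 0},
    {"linear": [0.03,0,-0.03],"roll": 0},
    {"linear": [0.03,0,-0.03],"roll": 0},
    {"linear": [0.03,0,-0.03],"roll": 0},
  ],
)

```text
time: 35.7
position: [0.5025, 0.0992, 0.278]
ee_rot: [[-0.998, 0.063, -0.001], [0.063, 0.998, -0.0], [0.001, -0.001, -1.0]]
ft_force: [-0.3, 0.1, 0.3]
width: 0.0
grip_force: 0.0
```

```bash
python3 - <<'E'
from rig import env; from h import *
np.set_printoptions(precision=4,suppress=True)
s=env.state(); print(s['position'],s['ft_force'])
t=env.get_image('scene'); w=env.get_image('wrist')
P=wcloud(w); m=(abs(P[...,2]-.185)<.005)&(P[...,0]>.58)&(P[...,0]<.66)&(abs(P[...,1]-.09)<.12); print('front',top(P,m))
m=(abs(P[...,2]-.21)<.005)&(P[...,0]>.6)&(abs(P[...,1]-.09)<.08); print('carcass xmin',np.percentile(P[m][:,0],1))
cv2.imwrite('pics/c8.png',np.hstack([cv2.resize(w['color'][:,:,::-1],(400,300)),cv2.resize(t['color'][170:350,240:480,::-1],(400,300))]))
E
```

```text
[0.5025 0.0992 0.278 ] [-0.3351  0.0968  0.347 ]
front (array([651.4, 135. ]), array([99.4,  4.3]), 88.2, np.int64(38), np.float64(0.1811))
carcass xmin 0.6356898718228852
```

View pics/c8.png

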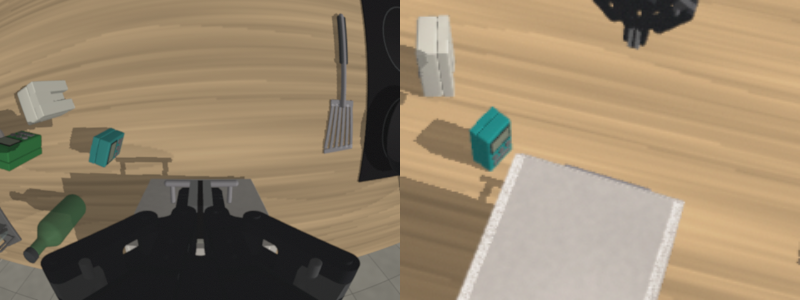

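The drawer is shut: its outer face is 16 mm ahead of the carcass face, and the push ended on a hard stop. The gripper is clear of everything. Handing in.

```bash
python3 -c "
from rig import env
print(env.finish_job())"
```

```text
the job is handed in; nothing more can be done
None
```

The timer was hung on the hook and let go, the drawer was pushed shut on its stop, and the job was handed in at about 36 s. About 3 N showed on the hook when the timer seated. I last saw the timer hanging with the drawer about two-thirds shut, as the closed drawer hides it.

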